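# Unlock a sharpener cutter cartridge and show its index tab to the inspection camera

### The job

The pencil sharpener's cutter cartridge is locked in the square service housing: take it by its round black knob, turn it in its seat until its index tab points at the gap in the housing's dark steel ring, and draw it straight up out of the housing. Then hold it up to the small inspection camera for a wear check: cartridge upright with the knob on top, the tab pointing straight at the lens, the tip of the tab level with the middle of the lens and 10 cm in front of it. Finish while still holding it there, still and free of everything else; do not touch the camera and leave the other things on the worktop where they are.

Things in the scene. Friction and masses are not known exactly. Their poses are not given: they have to be found in the camera images.
- housing: Service housing, fixed: grey block 84x84 mm on a 92x92 mm base plate, top 40 mm above the worktop, with a flat dark steel ring on it (radius 26 to 38 mm, top at 44 mm) that has one gap of nearly 50 degrees. Under the ring a bore of radius 33.5 mm goes down to a ledge 30 mm up, then a 36 mm hole down to 6 mm. Origin: centre of the underside, on the worktop; +x points to the gap, z up
- gap (a point): Middle of the gap in the steel ring (a short white line lies there): 34 mm from the housing's axis along its +x, 44 mm above the worktop. The ring keeps the lug down (4 mm of lift) unless the cartridge's tab points within about 0.2 rad of here
- cartridge: Cutter cartridge, loose, about 120 g, 85 mm tall, on the housing's axis within 2 mm, origin 8 mm above the worktop when seated. Origin: centre of its underside; z up its axis, +x to its tab. Cutter radius 16 mm (0-22 mm up), flange radius 23 mm (22-28 mm, rests on the ledge) with an 8 mm wide lug to x = 31 mm, neck, disc radius 18 mm with the tab (40-44 mm), knob (44-84 mm)
- tab_tip (a point): Tip of the steel index tab: 8 mm wide, right above the lug, tip 36 mm from the axis along the cartridge's +x, 42 mm above its origin. At the start it stands 0.5 to 1.4 rad anticlockwise (from above) of the gap, so turn it clockwise; only slight friction resists
- tab_axis (a point): Point on the cartridge's axis at the height of the tab, 42 mm above its origin
- knob_grip (a point): Where to grip the round black knob (29 mm diameter, 31 mm over its ribs; any grasp yaw will do): on the axis, 69 mm above the cartridge's origin, 77 mm above the worktop when seated. With the TCP here the fingertips clear the tab
- camera: Inspection camera, fixed: dark 84x84 mm foot plate, post, and a grey head 44x56x44 mm (138 to 182 mm above the worktop) with a black round lens on its front. Origin: centre of the foot's underside; its -x is the way the lens looks (level); z up
- lens (a point): Middle of the lens front, 45 mm from the camera's origin along its -x, 160 mm above the worktop; axes as the camera's. The tab tip belongs 100 mm in front of this (x = -100 mm, y = 0, z = 0 in these axes), with the tab pointing along +x
- ink_jar: Bystander, loose: ink jar with black screw lid, 41 mm across, 58 mm tall. Origin: centre of its underside
- spool: Bystander, loose: wooden thread spool standing on end, 31 mm across, 43 mm tall. Origin: centre of its underside
- rubber: Bystander, loose: eraser, 23x52x13 mm. Origin: centre of its underside
- tape: Bystander, loose: tape roll lying flat, 69 mm across, 24 mm tall. Origin: centre of its underside
- brush: Bystander, loose: thin paint brush, 248 mm long, lying flat along its y. Origin: centre of its underside
- green_paint: Bystander, loose: large paint jar with black screw lid, 72 mm across, 88 mm tall. Origin: centre of its underside
Not all that is in view belongs to the job. What is shaped like the cartridge but orange or purple is not meant.

How it is judged:
By the outcome, as a careful person would: the job done as asked, in the order asked, and still so for the second after the job is handed in, while the arm keeps its last pose, push and grip.
It also fails if it takes over 38 s, if anything falls off the work surface, if the arm or the gripper's body presses on something with over 40 N, if the wrist force passes 120 N, or if a joint passes its speed limit or range.

### The arm

A 6-joint arm with a two-finger parallel gripper is mounted at the origin on a cart in front of the work surface, level with it; the furniture and walls round the work are solid. World frame = base frame: x ahead of the robot, y to its left, z up, the work surface at z = 0. Lengths are in m, angles in rad, forces in N, time in s.
With the tool pointing down it reaches from about 0.275 to 1 m from the base axis. Payload 8.4 kg.
Tool frame: the origin (TCP) lies between the finger pads, 19 mm behind the fingertips; this is the grasp point; z points along the fingers, y is the line along which they close (so a half turn about z gives the same grasp; the last joint's range is limited). The gripper opens to 85 mm and grips with 20 to 120 N. Pads are 22 mm wide; open, the fingers measure 114 mm over their backs; the gripper's body (76 mm by 85 mm) begins 54 mm behind the grasp point. The pads swing forward as they close: fully open they stand 13 mm farther back than shut.
Start: joints at [1.169, 0.353, 1.633, -0, 1.155, -0.002], TCP at [0.243, 0.576, 0.25] pointing down, gripper open.
Joint ranges: [-2.63, 2.63], [-0.92, 2.1], [0.06, 2.66], [-1.3, 4.44], [0, 2.69], [-3.02, 3.02]. Speed limits (rad/s): [2.22, 2.22, 2.79, 3.14, 3.14, 3.14].

### API

Orientations are given as a 3x3 rotation matrix whose columns are the frame's x, y, z axes.
In Python, from cell import goto, servo_line, move_joints, release, close, sleep, inverse_kinematics, snapshot, PlanningError, sign_off, get_clock, get_joints, get_qd, get_tau, get_ee_pos, get_ee_rot, get_force, get_torque, get_finger_gap, get_grasp_force gives the robot as it stands. Calls block until the motion is done:
- goto(position, orientation): joint-space move of the TCP to a pose.
- servo_line(position, vel=0.15, frame=None, max_force=None): straight line of the TCP; frame=None keeps the orientation; vel is the mean speed in m/s. With max_force (N) it stops when the force on the tool has changed by that much, and returns True; else False.
- move_joints(angles): joint-space move.
- release() and close(grip_force=None): open the fingers fully, or close them until they stop; grip_force is the grip in N (None keeps the last).
- sleep(seconds).
- inverse_kinematics(position, orientation): joint angles nearest the present ones, or None.
- snapshot(name): name is "scene" or "side" or "wrist"; returns a dict with "color" (480x640x3 uint8, blue, green, red), "mtx" (3x3 intrinsics, pixels), "R" (3x3) and "t" (3): a world point X has camera coordinates R X + t. Camera axes: x right, y down, z forward; pixel columns grow to the right and rows downward; lengths in m; the calibration is good to about 2 mm. A picture is of the moment at which its call begins. There is no depth.
A pose or a line that the arm cannot do raises PlanningError and nothing moves.
- sign_off(): hands the job in; it is judged then, once.
Readings, each from a call of its own:
- get_clock(): time.
- get_joints(): joint angles.
- get_qd(): joint speeds.
- get_tau(): joint torques, N m.
- get_ee_pos(): TCP position.
- get_ee_rot(): TCP orientation.
- get_force(): force on the tool from outside, world axes, zero at the start.
- get_torque(): the same for the moment, N m.
- get_finger_gap(): finger opening in m.
- get_grasp_force(): force on a finger pad.
Only numpy, scipy, OpenCV 4.12 (cv2) and the standard library are available. Lean on these libraries where they do the work, as an engineer would, in place of code of your own. Each camera call takes 0.05 s, during which the arm holds its last target. There are 200 camera calls.

## Working session

There is one attempt and no reset: what is moved stays moved. The work goes in short steps, each a Python script; the robot and the scene stay as the last script left them, time stands still between calls to the robot, and variables do not carry over. Pictures are saved under pics/ and viewed, at most 10 in all, crops included, and the job is handed in when it is done.

```bash
mkdir -p pics; cat > h.py <<'E'
import numpy as np, cv2
from cell import *
def ray(s,u,v):
    d=s["R"].T@np.linalg.inv(s["mtx"])@np.array([u,v,1.]); return -s["R"].T@s["t"], d
def onz(s,u,v,z):
    c,d=ray(s,u,v); return c+d*(z-c[2])/d[2]
def proj(s,X):
    p=s["mtx"]@(s["R"]@np.array(X)+s["t"]); return p[:2]/p[2]
def snap(n,f=None):
    s=snapshot(n); s={k:np.array(v) for k,v in s.items()}
    if f: cv2.imwrite(f"pics/{f}.png",s["color"]); np.savez(f"pics/{f}.npz",**s)
    return s
E
python3 -c "
from h import *
for n in ['scene','side','wrist']:
    s=snap(n,n+'0'); print(n,-s['R'].T@s['t'],s['R'].T[:,2])
"
```

```text
scene [-0.24791925 -0.47212147  0.98784128] [ 0.59856388  0.36706067 -0.71203072]
side [0.4071471  0.96608903 1.03589194] [ 0.07845694 -0.73116303 -0.67767627]
wrist [0.17053224 0.60617881 0.37295286] [ 0.28152575 -0.12093608 -0.95190216]
```

View pics/scene0.png

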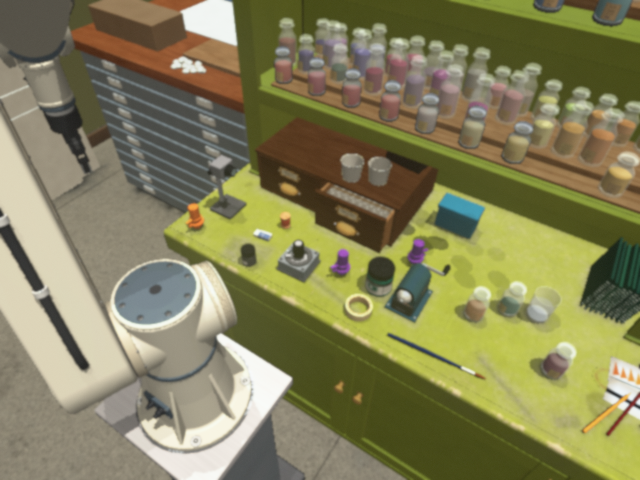

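View pics/side0.png

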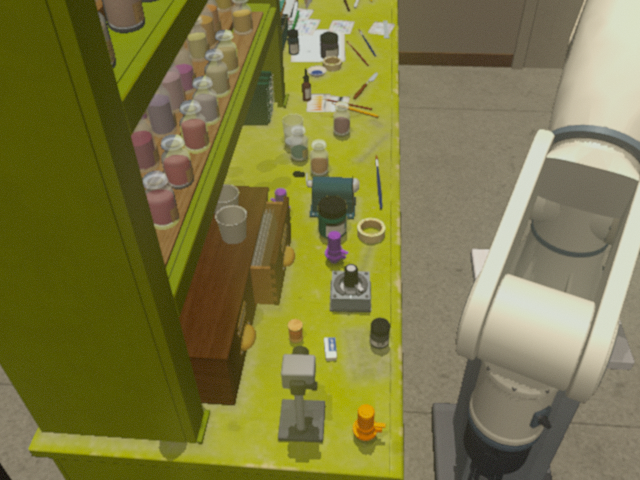

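The scene view shows the housing at about (298,258), its knob top at (298,243) and the camera head at (222,167) on a foot at (229,207). In the side view the housing is at (350,290), the camera head at (298,368) and the foot at (302,420).

```bash
python3 - <<'E'
from h import *
L=lambda f:dict(np.load(f"pics/{f}.npz"))
a,b=L('scene0'),L('side0')
for n,p,q,z in [('knobtop',(298,243),(350,268),.092),('foot',(229,207),(302,420),0.01),('jar',(248,247),(380,324),.058),('orange',(195,206),(366,408),.08),('purple',(343,254),(335,236),.085),('gpaint',(381,267),(332,203),.088)]:
    print(n,onz(a,*p,z).round(3),onz(b,*q,z).round(3))
A=cv2.resize(a['color'][140:300,170:370],None,fx=4,fy=4,interpolation=2)[:600]
B=cv2.resize(b['color'][220:450,260:410],None,fx=2.6,fy=2.6,interpolation=2)
cv2.imwrite('pics/c1.png',B[:598]); cv2.imwrite('pics/c2.png',A)
E
```

```text
knobtop [0.436 0.023 0.092] [0.439 0.025 0.092]
foot [0.506 0.339 0.01 ] [0.511 0.352 0.01 ]
jar [0.373 0.148 0.058] [0.371 0.149 0.058]
orange [0.4   0.366 0.08 ] [0.393 0.361 0.08 ]
purple [ 0.475 -0.096  0.085] [ 0.48  -0.084  0.085]
gpaint [ 0.489 -0.202  0.088] [ 0.495 -0.2    0.088]
```

View pics/c1.png

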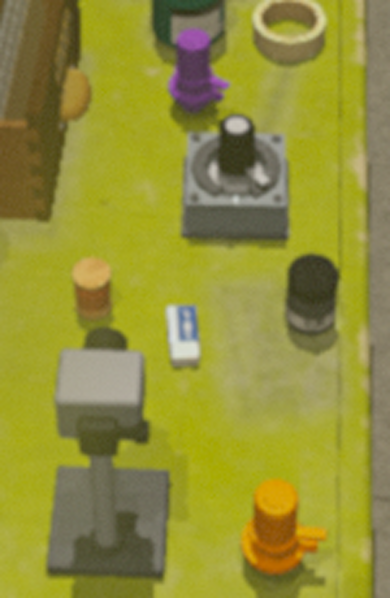

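The crop shows the housing with its tab at about (262,172), pointing towards -x. The gap mark seems to be near (237,226), on the +y side. The inspection camera's lens faces the housing (-y). I'll move in closer next and use the wrist camera.

```bash
python3 - <<'E'
from h import *
print(get_clock(),get_ee_rot().round(3) if hasattr(get_ee_rot(),'round') else get_ee_rot())
R=np.array(get_ee_rot())
p=np.array([.40,.16,.30])
# tool x chosen so the wrist camera looks from -x side toward +x
s=snap('wrist'); c=-s['R'].T@s['t']; print('cam in tool',R.T@(c-get_ee_pos()),R.T@s['R'].T[:,2])
best=None
for yaw in np.arange(-3.1,3.2,.2):
    Q=np.array([[np.cos(yaw),np.sin(yaw),0],[np.sin(yaw),-np.cos(yaw),0],[0,0,-1]])
    q=[inverse_kinematics(x,Q) for x in ([.437,.024,.25],[.5,.164,.19])]
    print(round(yaw,1),[None if k is None else round(float(k[5]),2) for k in q],end=' ')
E
```

```text
0.15 [[-0.921  0.389 -0.   ]
 [ 0.389  0.921 -0.001]
 [ 0.    -0.001 -1.   ]]
cam in tool [ 7.88710887e-02 -6.33478458e-05 -1.23511717e-01] [-3.06412244e-01 -6.29027540e-04  9.51898703e-01]
-3.1 [-1.56, -1.3] -2.9 [-1.76, -1.5] -2.7 [-1.96, -1.7] -2.5 [-2.16, -1.9] -2.3 [-2.36, -2.1] -2.1 [-2.56, -2.3] -1.9 [-2.76, -2.5] -1.7 [-2.96, -2.7] -1.5 [None, -2.9] -1.3 [2.92, None] -1.1 [2.72, 2.98] -0.9 [2.52, 2.78] -0.7 [2.32, 2.58] -0.5 [2.12, 2.38] -0.3 [1.92, 2.18] -0.1 [1.72, 1.98] 0.1 [1.52, 1.78] 0.3 [1.32, 1.58] 0.5 [1.12, 1.38] 0.7 [0.92, 1.18] 0.9 [0.72, 0.98] 1.1 [0.52, 0.78] 1.3 [0.32, 0.58] 1.5 [0.12, 0.38] 1.7 [-0.08, 0.18] 1.9 [-0.28, -0.02] 2.1 [-0.48, -0.22] 2.3 [-0.68, -0.42] 2.5 [-0.88, -0.62] 2.7 [-1.08, -0.82] 2.9 [-1.28, -1.02] 3.1 [-1.48, -1.22]
```

```bash
cat >> h.py <<'E'
def Q(yaw): return np.array([[np.cos(yaw),np.sin(yaw),0],[np.sin(yaw),-np.cos(yaw),0],[0,0,-1]])
E
python3 - <<'E'
from h import *
goto([.46,.24,.33],Q(3.1)); b=snap('wrist','wcam')
goto([.437,.024,.22],Q(3.1)); a=snap('wrist','whouse')
print(get_clock()); cv2.imwrite('pics/w.png',cv2.resize(np.hstack([a['color'],b['color']]),(800,300),interpolation=3))
E
```

```text
2.7667
```

View pics/whouse.png

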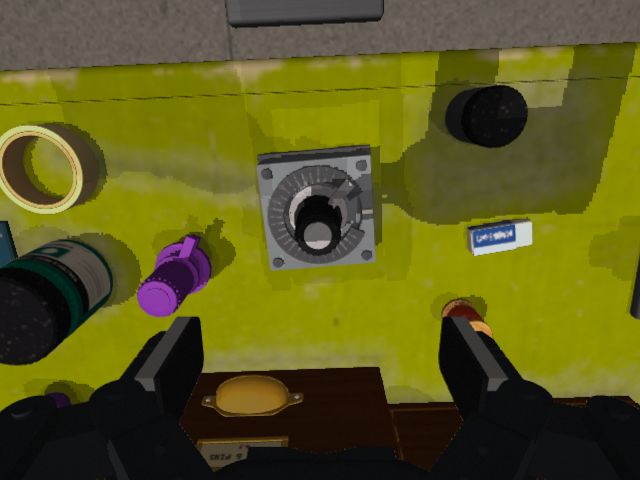

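View pics/wcam.png

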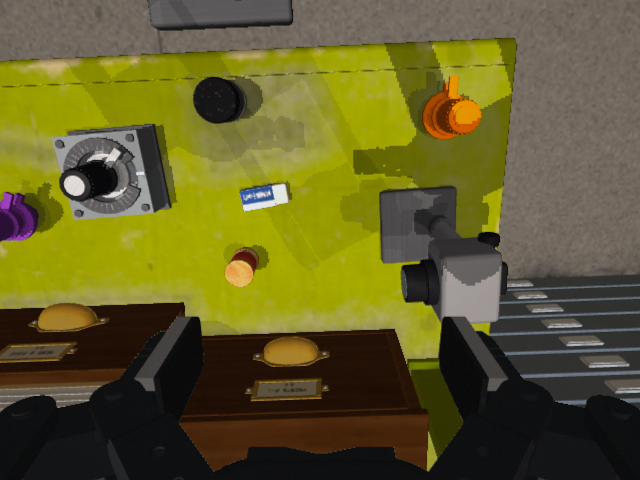

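The housing view puts the housing top at about (260-375,150-270), the knob top at (316,236), the tab near (350,188) and the gap line near (366,212). The camera view puts the foot at (381-457,188-262) and the lens at (403,283). I'll make enlarged crops for accurate pixels.

```bash
python3 - <<'E'
from h import *
a=cv2.imread('pics/whouse.png')[140:280,250:390]; b=cv2.imread('pics/wcam.png')[170:330,370:520]
A=cv2.resize(a,(420,420),interpolation=2); B=cv2.resize(b,(375,400),interpolation=2)
A=np.clip(A.astype(float)*1.5,0,255)
B=cv2.copyMakeBorder(np.clip(B.astype(float)*1.5,0,255),0,20,0,0,cv2.BORDER_CONSTANT)
cv2.imwrite('pics/crop.png',np.hstack([A,B]))
E
```

```text
[ WARN:0@0.273] global loadsave.cpp:1063 imwrite_ Unsupported depth image for selected encoder is fallbacked to CV_8U.
```

View pics/crop.png

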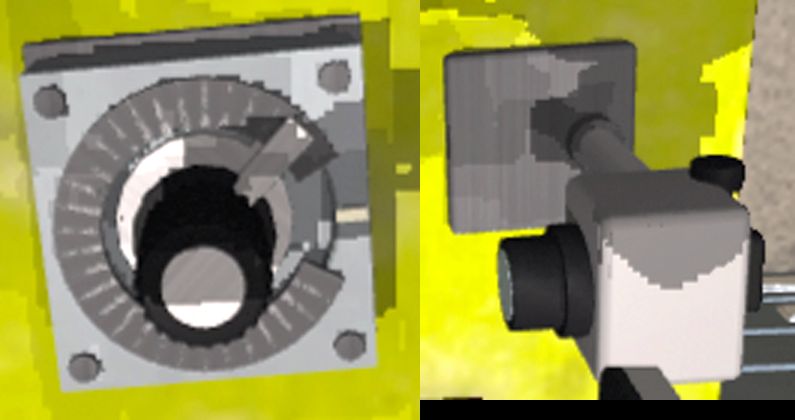

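```bash
python3 - <<'E'
from h import *
L=lambda f:dict(np.load(f"pics/{f}.npz"))
a,b=L('whouse'),L('wcam')
A=lambda u,v,z:onz(a,250+(u-1)/3,140+(v-1)/3,z)[:2]
B=lambda u,v,z:onz(b,370+(u-421)/2.5,170+(v-1)/2.5,z)[:2]
ang=lambda d:np.degrees(np.arctan2(d[1],d[0])).round(1)
bo=[A(*p,.041) for p in [(51,101),(333,76),(349,346),(85,367)]]
c=np.mean(bo,0); print('housing',c,[np.linalg.norm(x-c).round(4) for x in bo],'yaws',ang(bo[1]-bo[0]),ang(bo[2]-bo[3]))
g=A(352,215,.042); k=A(204,290,.093); t=A(298,126,.051); r=A(252,192,.052)
print('gap',g,ang(g-c),np.linalg.norm(g-c),'knob',k,'tab',t,ang(t-c),ang(t-k),np.linalg.norm(t-k),ang(t-r))
f=[B(*p,.008) for p in [(445,55),(635,42),(451,233)]]
print('foot',f,'c',(f[1]+f[2])/2,ang(f[1]-f[0]),ang(f[0]-f[2])+90-180,[np.linalg.norm(f[i]-f[0]) for i in(1,2)])
h=[B(*p,.182) for p in [(603,215),(748,208),(746,380)]]
print('head',h,ang(h[1]-h[0]),ang(h[2]-h[1]),[np.linalg.norm(h[i]-h[1]) for i in(0,2)])
l=B(504,283,.16); print('lens',l, 'from foot',l-(f[1]+f[2])/2,ang((f[1]+f[2])/2-l))
E
```

```text
housing [0.43698725 0.02267003] [np.float64(0.0494), np.float64(0.0494), np.float64(0.0495), np.float64(0.0493)] yaws 92.6 92.4
gap [0.4351448 0.059973 ] 92.8 0.03734844564851026 knob [0.43743487 0.02285382] tab [0.41044821 0.04627934] 138.3 139.0 0.035735628927005714 143.2
foot [array([0.47082878, 0.30488645]), array([0.46856179, 0.38793217]), array([0.55462655, 0.30782695])] c [0.51159417 0.34787956] 91.6 -268.0 [np.float64(0.08307665887605739), np.float64(0.08384934773101237)]
head [array([0.48321141, 0.32552818]), array([0.48282791, 0.36608366]), array([0.53721402, 0.37048231])] 90.5 4.6 [np.float64(0.040557287960464865), np.float64(0.05456369198312418)]
lens [0.5127278  0.30251078] from foot [ 0.00113363 -0.04536879] 91.4
```

```bash
python3 - <<'E'
from h import *
P=np.array([.4372,.0228,.077])
goto(P+[0,0,.06],Q(3.1)); servo_line(P,vel=.08,max_force=15); print(get_ee_pos())
close(50); print('gap',get_finger_gap(),get_grasp_force(),get_force())
q=np.array(get_joints()); q[5]+=np.radians(46); move_joints(q)
R=np.array(get_ee_rot()); print(get_clock(),np.degrees(np.arctan2(R[1,0],R[0,0])),get_torque(),get_force())
s=snap('wrist','turned'); u,v=proj(s,[.437,.04,.05]); print(u,v)
u,v=int(u),int(v); cv2.imwrite('pics/turnc.png',cv2.resize(s['color'][max(0,v-90):v+90,max(0,u-120):u+120],(800,600),interpolation=2)); print(max(0,v-90),max(0,u-120))
E
```

```text
[0.43758631 0.02278102 0.07739869]
gap 0.027432735545809186 48.83172154426575 [-1.71985813 -0.5093368   5.1316628 ]
5.4417 131.76336935983463 [ 0.00925223 -0.05507952  0.03225301] [ 0.13535905  0.12325909 -0.12842493]
349.1891798161048 280.9460662916873
190 229
```

View pics/turnc.png

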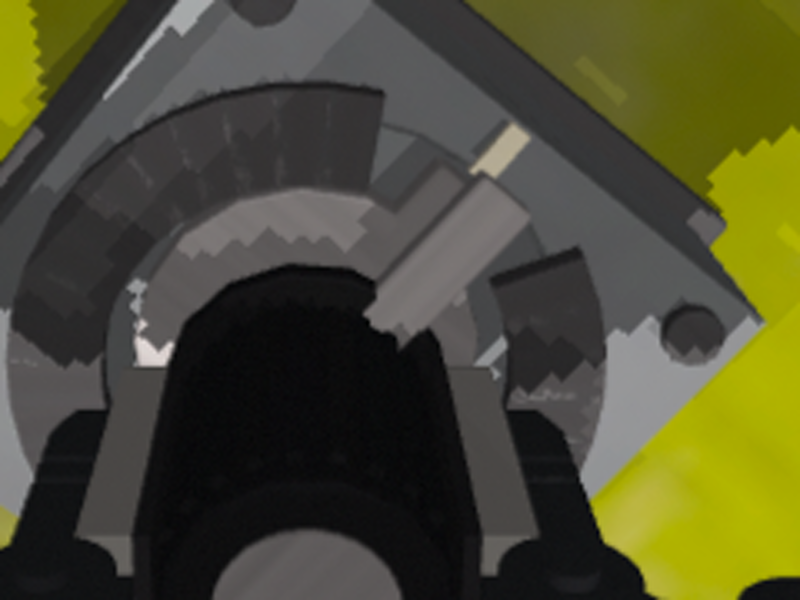

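The tab now lies in the gap. Its tip is at crop (509,193) and the white line is at (500,150). I'll measure the angle and trim it, then lift.

```bash
python3 - <<'E'
from h import *
s=dict(np.load('pics/turned.npz'))
A=lambda u,v,z:onz(s,229+u*.3-.35,190+v*.3-.35,z)[:2]
ang=lambda d:np.degrees(np.arctan2(d[1],d[0]))
c=np.array(get_ee_pos())[:2]
t=A(509,193,.052); e1=A(487,173,.052); r1=A(367,293,.052); e2=A(530,213,.052); r2=A(407,340,.052)
g=A(500,150,.042)
a=ang(t-c); print('tab',a,np.linalg.norm(t-c),ang(e1-r1),ang(e2-r2),np.linalg.norm(e1-e2),'gap',ang(g-c))
d=92.6-a; print('trim',d)
if abs(d)>1.5 and abs(d)<12:
    q=np.array(get_joints()); q[5]-=np.radians(d); move_joints(q)
p=np.array(get_ee_pos()); hit=servo_line(p+[0,0,.02],vel=.05,max_force=12)
print(hit,get_ee_pos()-p,get_force(),get_torque())
if not hit: print(servo_line(p+[0,0,.11],vel=.12,max_force=15),get_ee_pos()-p,get_force(),get_finger_gap(),get_clock())
R=np.array(get_ee_rot()); print('toolyaw',ang(R[:,0]))
s=snap('wrist','lift')
E
```

```text
tab 92.1676330685677 0.036209242852583146 89.42332825298661 90.97381721127395 0.007092921827751499 gap 93.93666964309152
trim 0.43236693143229843
False [ 1.78625060e-04 -4.06365072e-06  2.03245253e-02] [ 0.18465541  0.15679199 -1.5905695 ] [ 0.00617387  0.00075573 -0.01094679]
False [-5.24512105e-04 -2.11785220e-05  1.09377866e-01] [ 0.02851007  0.57771031 -1.21897168] 0.027719972231671185 6.9417
toolyaw 131.61934375849464
```

```bash
python3 - <<'E'
from h import *
b=dict(np.load('pics/wcam.npz')); s=dict(np.load('pics/side0.npz'))
for u in (190,300,400): print('front z0',onz(b,u,333,0).round(3),'z.1',onz(b,u,333,.1).round(3))
print('knob z.06',onz(b,290,338,.06).round(3), onz(s,255,337,.06).round(3),onz(s,292,257,.06).round(3))
y=np.radians(91.6); d=np.array([np.cos(y),np.sin(y)]); lens=np.array([.5128,.3028])
ax=lens-.136*d; T=np.r_[ax,.1874]; print(T)
servo_line(T,vel=.12,frame=Q(np.radians(91.6+40.9)),max_force=15)
print(get_ee_pos(),get_force(),get_clock())
w=snap('wrist','fin_w'); a=snap('scene','fin_s'); c=snap('side','fin_side')
def crop(s,h,W=75,H=56):
    u,v=map(int,proj(s,h)); print('o',u-W,v-H); return s['color'][v-H:v+H,u-W:u+W]
m=[.515,.21,.16]
I=[cv2.resize(crop(k,m),(400,299),interpolation=2) for k in (a,c)]
cv2.imwrite('pics/fin.png',np.vstack([np.hstack(I),cv2.resize(w['color'][180:420,:],(800,300))]))
E
```

```text
front z0 [0.642 0.069 0.   ] z.1 [0.584 0.108 0.1  ]
front z0 [0.647 0.207 0.   ] z.1 [0.589 0.215 0.1  ]
front z0 [0.653 0.332 0.   ] z.1 [0.593 0.312 0.1  ]
knob z.06 [0.618 0.2   0.06 ] [0.621 0.203 0.06 ] [ 0.575 -0.033  0.06 ]
[0.51659734 0.16685302 0.1874    ]
[0.5162619  0.1662959  0.18737721] [ 0.99853064 -0.51972472 -1.4521371 ] 8.5083
o 184 127
o 230 253
```

View pics/fin.png

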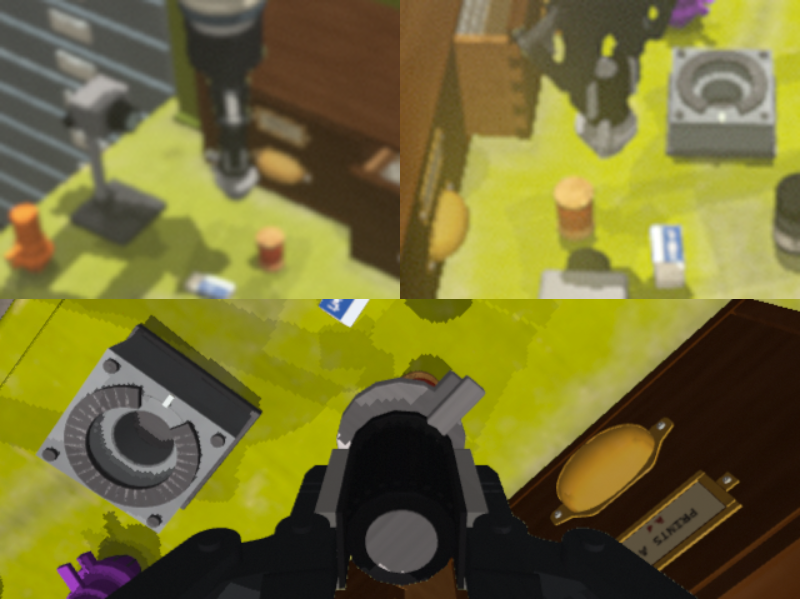

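The cartridge is held at the camera spot, free of the housing, and the bystanders haven't moved. In the lower wrist panel the tab tip is at about (473,382). One close crop will give the tab's exact position and direction.

```bash
python3 - <<'E'
from h import *
w=dict(np.load('pics/fin_w.npz'))
cv2.imwrite('pics/tabc.png',cv2.resize(np.clip(w['color'][225:345,260:420].astype(float)*1.3,0,255).astype(np.uint8),(800,600),interpolation=2))
print(onz(w,260,225,.16),get_finger_gap())
E
```

```text
[0.47452325 0.17730938 0.16      ] 0.027802330536374414
```

View pics/tabc.png

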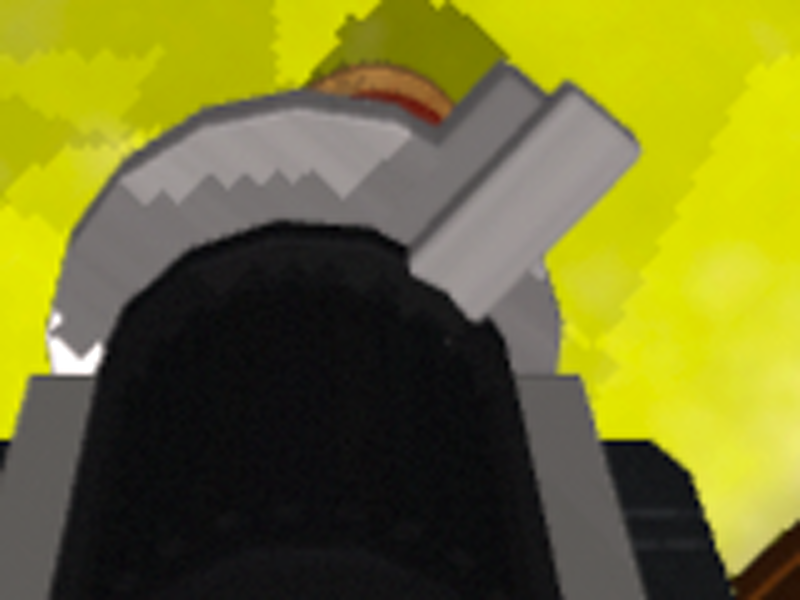

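The crop shows the tab's tip corners at (568,82) and (638,150) and its root corners at (410,250) and (475,322). The rest is clear of everything.

```bash
python3 - <<'E'
from h import *
w=dict(np.load('pics/fin_w.npz'))
A=lambda u,v:onz(w,260+u/5-.4,225+v/5-.4,.162)[:2]
ang=lambda d:np.degrees(np.arctan2(d[1],d[0]))
e1,e2,r1,r2=A(568,82),A(638,150),A(410,250),A(475,322)
t=(e1+e2)/2; c=np.array(get_ee_pos())[:2]
print('tip',t,'edges',ang(e1-r1),ang(e2-r2),'perp',ang(e2-e1)+90,'width',np.linalg.norm(e1-e2),'TCP->tip',ang(t-c),np.linalg.norm(t-c),'target',[.5156,.2028])
R=np.array(get_ee_rot()); print(ang(R[:,0]),R[:,2],get_ee_pos())
E
```

```text
tip [0.51423554 0.20208188] edges 91.90720617629046 92.35028785743307 perp 87.96753665690107 width 0.007866577803294486 TCP->tip 93.54914143828913 0.03575307843240651 target [0.5156, 0.2028]
132.4705239963331 [-2.02294424e-05 -8.72128611e-05 -9.99999996e-01] [0.51644882 0.16639737 0.18747849]
```

```bash
python3 - <<'E'
from h import *
servo_line(np.array(get_ee_pos())+[.001,.0006,-.0001],vel=.02); sleep(.7)
print(get_ee_pos(),np.abs(get_qd()).max(),get_force(),get_grasp_force(),get_clock())
print(sign_off())
E
```

```text
[0.51744522 0.1669995  0.18738804] 0.0025307273303905625 [ 0.57926495  0.43755382 -0.75837445] 49.24349248409271 9.6083
the job is handed in; nothing more can be done
None
```

I turned the cartridge to the gap, drew it out, and handed in the job at 9.6 s with it held upright. By my measurements, the tab points at the lens within about 1–2°, with its tip 10 cm in front and within about 1–2 mm; the tip's height comes from the grasp height, as I didn't measure it there.

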